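Put a jar away in the roll-top bin

ROBOT

A 6-joint arm with a two-finger parallel gripper is mounted at the origin on the work surface. World frame = base frame: x ahead of the robot, y to its left, z up, the work surface at z = 0. Lengths are in m, angles in rad, forces in N, time in s.
With the tool pointing down it reaches from about 0.425 to 0.95 m from the base axis. Payload 3.5 kg.
Tool frame: the origin (TCP) lies midway between the tips of the shut fingers; the grasp point (between the pads) lies 19 mm behind it; z points along the fingers, y is the line along which they close (so a half turn about z gives the same grasp; the last joint's range is limited). The gripper opens to 85 mm and grips with 20 to 120 N. Pads are 22 mm wide; open, the fingers measure 114 mm over their backs; the gripper's body (76 mm by 85 mm) begins 54 mm behind the grasp point. The pads swing forward as they close: fully open they stand 13 mm farther back than shut.
Start: joints at [1.054, 0.286, 1.577, -0, 1.279, -0.15], TCP at [0.242, 0.63, 0.231] pointing down, gripper open.
Joint ranges: [-2.77, 2.77], [-0.9, 2.22], [0.21, 2.48], [-1.53, 4.67], [0.24, 2.81], [-2.84, 2.84]. Speed limits (rad/s): [2.79, 2.79, 3.14, 3.14, 3.14, 3.14].

INTERFACE

Orientations are given as a unit quaternion [w, x, y, z].
In Python, from station import bot gives the robot as it stands. The module is installed in compiled form; this text tells all that it offers.
- The arm moves only by the shell command python3 -m handwheel 'ROWS'. ROWS is a JSON object of lists of equal length, an entry for each row: "delta_pos": the shift along the tool's x, y, z in mm, a list of three; "dr": the turn, a rotation vector about the tool's x, y, z in rad, a list of three; "hand": the gripper's target within -1 to 1 (fully open at 1, half-way at 0, shut at -1). In form: {"delta_pos": [[tx, ty, tz], ...], "dr": [[rx, ry, rz], ...], "hand": [hand, ...]}. A call has 1 to 12 rows; each row shifts and turns the commanded pose from where the row before left it, along the tool's axes as they then stand; what a row does not reach is not made up. A row lasts 1/12 s, in which the tool goes at most 41.7 mm and 7.16 degrees, less where a joint would pass 70% of its speed; a pose out of reach is approached as far as the arm can. A call is refused whole if a number of a shift passes 41.7 or a number of a turn 0.125, either way. A call with a gripper value outside its range is refused whole. The fingers move at their own pace and stop on an object; the grip force is fixed at half the most. Time passes only in rows, so rows that do not move let the fingers close. It gives the time, the measured TCP pose, the force, the opening and the grip force at its end, in the units of the state.
- bot.state(): the state, without advancing time (a new reading comes with each control period).
- bot.get_image(name): name is "scene" or "top"; returns (picture, depth): 420x560x3 uint8, blue, green, red; 420x560 float32, m along the optical axis (not along the pixel's ray), 0 where there is no reading.
- bot.calibration(name): a dict with "camera_matrix" (3x3 intrinsics, pixels), "world_from_camera" (4x4, takes a point from camera to world coordinates). Camera axes: x right, y down, z forward; pixel columns grow to the right and rows downward; lengths in m; the calibration is good to about 2 mm. A picture is of the moment at which its call begins. calibration takes no time and is no camera call.
- bot.sign_off(): hands the job in; it is judged then, once.
The state is a dict: "time": time; "qpos": joint angles; "qvel": joint speeds; "joint_torque": joint torques, N m; "tool_pos": TCP position; "tcp_rot": TCP orientation; "force": force on the tool from outside, world axes, zero at the start; "wrist_torque": the same for the moment, N m; "finger_gap": finger opening in m; "grip_force": force on a finger pad.
Only numpy, scipy, OpenCV 4.12 (cv2) and the standard library are available. Lean on these libraries where they do the work, as an engineer would, in place of code of your own. Each camera call takes 0.05 s, during which the arm holds its last target. There are 200 camera calls.

TASK

Roll the slatted cover of the wooden roll-top bin fully open, then stand the loose amber jar gently inside, upright in the gap midway between the two jars already there and pushed back until it touches the steel rail behind them. Then roll the cover shut, fully home, without disturbing the other jars or anything else on the worktop.

Things in the scene. Friction and masses are not known exactly. Their poses are not given: they have to be found in the camera images.
- bin: Wooden roll-top bin, fixed, 335 deep (x), 334 wide (y), 202 mm high, half-round side cheeks 12 mm thick. Origin under its centre on the worktop; x points from its open front (robot's side, -x) to its back, y to its left, z up. Inner floor 12 mm up, inner width 310 mm, no front sill. A steel rail, diameter 8 mm, runs across inside along y at x = -19 mm, 55 mm up, behind the jars.
- cover (a joint): The cover: a rigid quarter-round slatted shell, outer radius 169, 304 mm wide, turning about the bin's level y axis at x = 0, 30 mm up. 0 = shut, slats from 12 to 96 degrees above the front horizontal; 1.08 rad = open at its stop, its lower edge then at x = -49 mm, 189 mm up, overhanging the back of the jar row. Friction holds it where it is left; 3 to 7 N at the handle moves it.
- handle (a point): Middle of the cover's handle, a round steel bar, diameter 12 mm, 150 mm long along the bin's y, 205 mm from the cover's axis, 30 mm clear of the slats, a stub at each end. It goes round with the cover: 44 degrees above the front horizontal when shut, 106 degrees (just behind the top) when open. Grip across it, fingers pointing at the axis give or take 20 degrees.
- slot (a point): Where the centre (half-way up) of the put-away jar should be: midway between the two jars in the bin, the jar standing on the bin's floor and touching the rail. In the bin frame x = -55, y = 0, z = 57 mm. The axes are the bin's.
- jar_mid (a point): Centre of the loose jar to put away: amber glass with a pale paper band and a steel lid, round, diameter 64 mm (lid 60 mm), 90 mm high, about 0.3 kg, standing upright on the worktop to one side of the bin. The point is on its axis, 45 mm above its foot; z is along its axis.
- row_left_mid (a point): Centre of the same kind of jar that stands in the bin, left of the gap, about 108 mm from its middle. Stays there.
- row_right_mid (a point): Centre of the same kind of jar that stands in the bin, right of the gap, about 108 mm from its middle. Stays there.
- oil: Tall green oil bottle, diameter 62 mm, 215 mm high, standing on the other side of the bin from the loose jar (sides vary). Origin under its foot. Leave alone.
- mixing_bowl: Large glass bowl, rim diameter 200 mm, 90 mm high, on the left. Leave alone.
- syrup_bowl: Small glass bowl, rim diameter 120 mm, 55 mm high, on the right. Leave alone.
- mug: White mug, diameter 76 mm, 90 mm high, at the right. Leave alone.
- spoon: Steel spoon, 190 mm long, lying on the left nearer the robot. Leave alone.

How it is judged:
By the outcome, as a careful person would: the job done as asked, in the order asked, and still so for the second after the job is handed in, with the robot touching nothing.
It also fails if it takes over 72 s, if anything falls off the work surface, if the arm or the gripper's body presses on something with over 40 N, if the wrist force passes 120 N, or if a joint passes its speed limit or range.

## Working session

There is one attempt and no reset: what is moved stays moved. The work goes in short steps, Python scripts to look and compute and a shell command to move; the robot and the scene stay as the last step left them, time stands still between calls to the robot, and variables do not carry over. Pictures are saved under pics/ and viewed, at most 10 in all, crops included, and the job is handed in when it is done.

```bash
mkdir -p pics
python3 - <<'E'
from station import bot
import cv2, numpy as np
np.set_printoptions(precision=4,suppress=True)
for n in ("scene","top"):
    p,d=bot.get_image(n); cv2.imwrite(f"pics/{n}0.png",p); np.save(f"pics/{n}0_d.npy",d)
    c=bot.calibration(n); print(n,c["camera_matrix"],c["world_from_camera"])
print(bot.state())
E
```

```text
scene [[443.0752   0.     280.5802]
 [  0.     443.0752 200.8646]
 [  0.       0.       1.    ]] [[ 0.5487  0.7906 -0.2717  0.9145]
 [ 0.836  -0.5198  0.1759 -0.301 ]
 [-0.0021 -0.3236 -0.9462  1.5441]
 [ 0.      0.      0.      1.    ]]
top [[490.2422   0.     270.7228]
 [  0.     490.2422 207.6755]
 [  0.       0.       1.    ]] [[ 0.0096 -0.9924  0.123   0.3347]
 [-0.9999 -0.0111 -0.0113 -0.0146]
 [ 0.0126 -0.1229 -0.9923  1.556 ]
 [ 0.      0.      0.      1.    ]]
{'time': 0.1, 'qpos': array([ 1.054 ,  0.2871,  1.578 ,  0.    ,  1.2786, -0.15  ]), 'qvel': array([ 0.0011, -0.001 , -0.0052, -0.0003, -0.0008,  0.0001]), 'joint_torque': array([  0.001 , -40.7295, -29.37  ,  -0.0002,   0.0034,  -0.    ]), 'tool_pos': array([0.2418, 0.6296, 0.2301]), 'tcp_rot': array([-0.0003,  0.1824,  0.9832, -0.001 ]), 'force': array([ 0.7634,  0.6533, -0.4874]), 'wrist_torque': array([-0.0574, -0.0147, -0.006 ]), 'grip_force': 0.0, 'finger_gap': 0.08506219301186613}
```

View pics/scene0.png

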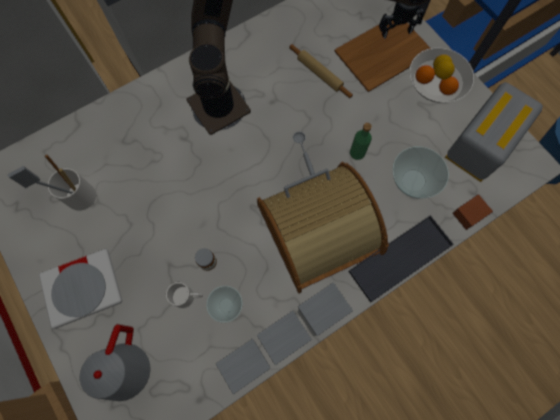

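View pics/top0.png

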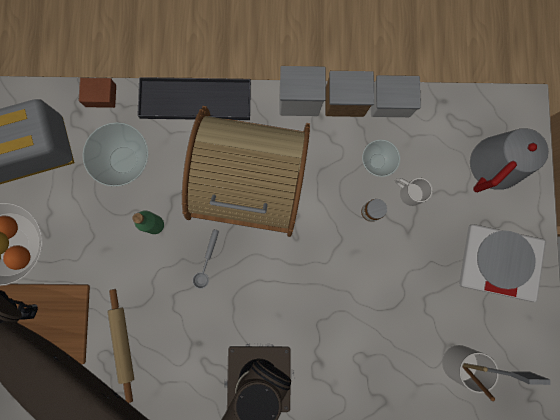

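The scene view shows the bin shut at about (323,225), with its handle at (307,183). The loose jar is at (205,258) and the oil bottle at (361,143). In the top view the handle runs from (210,200) to (266,209), and the jar lid is at (377,208).

```bash
cat > h.py <<'E'
from station import bot
import cv2, numpy as np
from scipy.spatial.transform import Rotation as R
np.set_printoptions(precision=4,suppress=True)
def cloud(n,d):
    c=bot.calibration(n);K=c["camera_matrix"];T=c["world_from_camera"]
    v,u=np.mgrid[:d.shape[0],:d.shape[1]]
    P=np.stack([(u-K[0,2])/K[0,0]*d,(v-K[1,2])/K[1,1]*d,d],-1)
    return P@T[:3,:3].T+T[:3,3]
def ray(n,u,v,z):
    c=bot.calibration(n);K=c["camera_matrix"];T=c["world_from_camera"]
    r=T[:3,:3]@np.array([(u-K[0,2])/K[0,0],(v-K[1,2])/K[1,1],1]);o=T[:3,3]
    return o+r*(z-o[2])/r[2]
E
python3 - <<'E'
from h import *
for n,jb,hb in (("top",(355,190,392,225),(200,190,278,216)),("scene",(190,245,222,275),(275,165,335,200))):
    p=cv2.imread(f"pics/{n}0.png");d=np.load(f"pics/{n}0_d.npy");P=cloud(n,d)
    u0,v0,u1,v1=jb; Q=P[v0:v1,u0:u1].reshape(-1,3); q=Q[(abs(Q[:,2]-.09)<.006)]
    c=(q.min(0)+q.max(0))/2; print(n,"lid",len(q),c,q.mean(0),np.ptp(q,axis=0))
    m=(abs(P[...,2]-.09)<.006); 
    hsv=cv2.cvtColor(p,cv2.COLOR_BGR2HSV)
    u0,v0,u1,v1=hb; s=hsv[v0:v1,u0:u1]; mask=((s[...,1]<60)).astype(np.uint8)
    zz=P[v0:v1,u0:u1,2]; mask&=((zz>.15)&(zz<.2)).astype(np.uint8)
    vv,uu=np.nonzero(mask); (cx,cy),(w,h),a=cv2.minAreaRect(np.c_[uu+u0,vv+v0].astype(np.float32))
    b=cv2.boxPoints(((cx,cy),(w,h),a)); print("px",len(uu),cx,cy,w,h,a)
    e=sorted([((b[i]+b[(i+1)%4])/2, np.linalg.norm(b[i]-b[(i+1)%4])) for i in range(4)],key=lambda t:t[1])[:2]
    E=[ray(n,*t[0],.1724) for t in e]; print(E, np.linalg.norm(E[0]-E[1]))
    y=E[0]-E[1]; y=y*np.sign(y[1]); x=np.array([y[1],-y[0]])/np.hypot(*y[:2]); M=ray(n,cx,cy,.1724)
    print("mid",M,"yaw",np.arctan2(x[1],x[0]),"centre",M[:2]+x*.1475)
    pts=P[v0:v1,u0:u1][mask>0]; print("cloud handle",np.median(pts,0))
E
```

```text
top lid 296 [ 0.518  -0.3512  0.0897] [ 0.5188 -0.3508  0.0895] [0.0582 0.0595 0.0114]
px 287 238.15675354003906 203.59445190429688 56.71450424194336 10.668313980102539 9.819300651550293
[array([0.5299, 0.1421, 0.1724]), array([ 0.5039, -0.0172,  0.1724])] 0.16143250191599184
mid [0.5169 0.0624 0.1724] yaw -0.1614591326171261 centre [0.6625 0.0387]
cloud handle [0.5075 0.0643 0.1896]
scene lid 231 [ 0.5191 -0.3528  0.0902] [ 0.5196 -0.3523  0.0905] [0.0602 0.0583 0.0115]
px 226 306.8742980957031 182.21371459960938 11.903373718261719 48.50680160522461 66.29735565185547
[array([0.5259, 0.1446, 0.1724]), array([ 0.5022, -0.0178,  0.1724])] 0.1640944459004782
mid [0.5139 0.0628 0.1724] yaw -0.14492745345988733 centre [0.6599 0.0415]
cloud handle [0.508  0.0584 0.1907]
```

Run:
```python
from h import *
A=[]
H=[]
for n,bb,hb in (("top",(180,100,315,240),(200,190,278,216)),("scene",(250,155,395,295),(275,165,335,200))):
    p=cv2.imread(f"pics/{n}0.png");d=np.load(f"pics/{n}0_d.npy");P=cloud(n,d)
    u0,v0,u1,v1=bb; Q=P[v0:v1,u0:u1].reshape(-1,3); A.append(Q[(Q[:,2]>.03)&(Q[:,2]<.25)])
    s=cv2.cvtColor(p,cv2.COLOR_BGR2HSV)
    u0,v0,u1,v1=hb; z=P[v0:v1,u0:u1]; s=s[v0:v1,u0:u1]
    H.append(z[(s[...,1]<60)&(z[...,2]>.15)&(z[...,2]<.22)])
for q in A+[np.vstack(A)]:
    q=q[(q[:,0]>.4)&(q[:,1]<.3)&(q[:,1]>-.2)]
    (cx,cy),(w,h),a=cv2.minAreaRect((q[:,:2]*1000).astype(np.float32)); print("bin",cx,cy,w,h,a, np.radians(a if a<45 else a-90), "zmax",np.percentile(q[:,2],99.5))
for h in H:
    (cx,cy),(w,hh),a=cv2.minAreaRect((h[:,:2]*1000).astype(np.float32)); print("h",cx,cy,w,hh,a,np.percentile(h[:,2],[5,25,50,75,95]))
    np.set_printoptions(precision=4)
# handle points in bin frame
c=np.array([.662,.040]);yaw=-.155;x=np.array([np.cos(yaw),np.sin(yaw)]);y=np.array([-x[1],x[0]])
for h in H:
    b=np.c_[(h[:,:2]-c)@x,(h[:,:2]-c)@y,h[:,2]]; r=np.hypot(b[:,0],b[:,2]-.03); t=np.degrees(np.arctan2(b[:,2]-.03,-b[:,0]))
    k=r>.195; print(k.sum(),np.percentile(r[k],[10,50,90]),np.percentile(t[k],[10,50,90]), np.percentile(b[k,1],[1,50,99]))
```

```text
bin 669.57861328125 70.74191284179688 421.464599609375 414.5460510253906 81.15190124511719 -0.15442845581431577 zmax 0.20985707299178472
bin 701.1275024414062 51.52708435058594 374.5048522949219 469.780517578125 81.77271270751953 -0.14359325176127388 zmax 0.2104624751588335
bin 698.0191040039062 69.59884643554688 419.2932434082031 477.4424133300781 79.6867446899414 -0.18000026175931114 zmax 0.21028522222624163
h 516.7627563476562 62.064735412597656 161.01268005371094 33.96147537231445 80.85491180419922 [0.1699 0.1865 0.1896 0.1921 0.1959]
h 515.058349609375 61.46141815185547 160.98265075683594 32.783058166503906 81.06051635742188 [0.1708 0.1866 0.1907 0.1933 0.1966]
274 [0.2122 0.2249 0.2288] [44.3224 45.618  46.4316] [-0.0799 -0.0004  0.078 ]
217 [0.2076 0.2246 0.2297] [44.8339 45.8259 46.9012] [-0.0816 -0.0038  0.0763]
```

Run:
```python
from h import *
from scipy.optimize import least_squares
yaw=-.155;x=np.array([np.cos(yaw),np.sin(yaw)]);y=np.array([-x[1],x[0]])
for n,bb,hb in (("top",(180,100,315,240),(200,190,278,216)),("scene",(250,155,395,295),(275,165,335,200))):
    p=cv2.imread(f"pics/{n}0.png");d=np.load(f"pics/{n}0_d.npy");P=cloud(n,d)
    u0,v0,u1,v1=bb; Q=P[v0:v1,u0:u1].reshape(-1,3)
    B=np.c_[(Q[:,:2]-[.66,.04])@x,(Q[:,:2]-[.66,.04])@y,Q[:,2]]
    m=(abs(B[:,1])<.14)&(abs(B[:,0])<.16)&(B[:,2]>.07)
    b=B[m]
    f=least_squares(lambda t:np.hypot(b[:,0]-t[0],b[:,2]-t[1])-t[2],[0,.03,.169],loss="soft_l1",f_scale=.003)
    print(n,"circle",f.x,"res",np.median(abs(f.fun)))
    r=np.hypot(b[:,0]-f.x[0],b[:,2]-.03)
    for lo in range(10,160,10):
        t=np.degrees(np.arctan2(b[:,2]-.03,-(b[:,0]-f.x[0]))); k=(t>lo)&(t<lo+10); 
        if k.sum()>20: print(lo,k.sum(),np.percentile(r[k],[5,50,95]))
    m=(abs(B[:,0])<.1)&(B[:,2]>.12)&(abs(B[:,1])<.22); print("y extent",np.percentile(B[m,1],[0.5,50,99.5]))
    m=(abs(B[:,1])<.2)&(B[:,2]>.03)&(B[:,2]<.06)&(abs(B[:,0])<.22); print("x extent",np.percentile(B[m,0],[0.5,50,99.5]))
    hsv=cv2.cvtColor(p,cv2.COLOR_BGR2HSV)[v0:v1,u0:u1].reshape(-1,3)
    for s in (-1,1):
        k=(abs(B[:,1]-s*.161)<.02)&(B[:,2]>.15)&(hsv[:,1]>140); 
        (cx,cy),(w,h),a=cv2.minAreaRect((B[k,:2]*1000).astype(np.float32)); print(s,k.sum(),np.percentile(B[k,1],[5,50,95]),a, np.polyfit(B[k,0],B[k,1],1))
```

```text
top circle [-0.0351  0.046   0.1499] res 0.003018025986918693
30 114 [0.155  0.1581 0.1606]
40 420 [0.1566 0.1602 0.1639]
50 1055 [0.1573 0.1625 0.2029]
60 926 [0.1584 0.1632 0.1679]
70 994 [0.1595 0.1651 0.1702]
80 1020 [0.1619 0.1671 0.1719]
90 1019 [0.1639 0.1691 0.1738]
100 623 [0.1554 0.17   0.1747]
110 759 [0.1524 0.1567 0.1606]
120 641 [0.1547 0.1587 0.1623]
130 501 [0.1574 0.1604 0.1632]
140 313 [0.1598 0.1618 0.1637]
150 159 [0.1615 0.1629 0.164 ]
y extent [-0.1662  0.0006  0.1653]
x extent [-0.2025  0.1873  0.2099]
-1 269 [-0.1662 -0.1621 -0.1551] 89.84813690185547 [-0.0007 -0.1614]
1 362 [0.1539 0.1568 0.1624] 0.10831691324710846 [-0.0004  0.1575]
scene circle [-0.0383  0.0353  0.1602] res 0.003492851694486071
40 233 [0.1574 0.1597 0.162 ]
50 588 [0.159  0.1631 0.2028]
60 504 [0.16   0.1637 0.1673]
70 614 [0.1611 0.1658 0.1699]
80 714 [0.1636 0.1683 0.1729]
90 786 [0.1651 0.1706 0.1751]
100 762 [0.1544 0.1706 0.1768]
110 738 [0.1533 0.1585 0.1636]
120 709 [0.1561 0.1606 0.1649]
130 625 [0.1583 0.1625 0.1667]
140 544 [0.1602 0.164  0.1673]
150 409 [0.1623 0.165  0.1678]
y extent [-0.1682 -0.0045  0.1635]
x extent [-0.1921  0.1265  0.2155]
-1 394 [-0.1684 -0.1643 -0.1572] 0.14021560549736023 [ 0.0011 -0.1637]
1 292 [0.1527 0.1556 0.1603] 0.036473598331213 [0.0039 0.156 ]
```

Fitting the front shell at R = 169 puts the bin axis at about (0.637, 0.042) with yaw −0.155. The cover starts slightly ajar, with the handle at about 50°. Next step is the approach to the handle.

```bash
cat >> h.py <<'E'
from scipy.linalg import logm, expm
C=np.array([.6369,.0421,0]); YAW=-.155
RB=R.from_euler("z",YAW).as_matrix()
def tool(elev,az=YAW,cross=False):
    "z at elev deg below horizontal, heading az; cross: tool x = left (handle grip), else tool y = left-right"
    e=np.radians(elev); h=np.array([np.cos(az),np.sin(az),0]); l=np.array([-h[1],h[0],0])
    z=h*np.cos(e)-np.array([0,0,np.sin(e)])
    if cross: return np.c_[l,np.cross(z,l),z]
    return np.c_[np.cross(l,z),l,z]      # tool y = left
def bw(x,y,z): return C*[1,1,0]+RB@np.array([x,y,z])
def pose():
    s=bot.state(); q=s["tcp_rot"]; T=np.eye(4); T[:3,:3]=R.from_quat(q[[1,2,3,0]]).as_matrix(); T[:3,3]=s["tool_pos"]; return T
def go(p,Rm,start=None,vmax=36,wmax=.11,n=None):
    A=pose() if start is None else start; G=np.eye(4);G[:3,:3]=Rm;G[:3,3]=p
    D=np.linalg.inv(A)@G; L=np.real(logm(D))
    n=n or int(max(1,np.ceil(max(np.abs(L[:3,3]).max()*1000/vmax,np.linalg.norm([L[2,1],L[0,2],L[1,0]])/wmax)))) 
    E=expm(L/n); w=R.from_matrix(E[:3,:3]).as_rotvec()
    print("rows",n,"shift",(E[:3,3]*1000).round(1).tolist(),"dr",w.round(3).tolist(),"mid",(A@expm(L/2))[:3,3])
    return G
E
python3 - <<'E'
from h import *
r=.28;e=np.radians(50)
p=bw(-r*np.cos(e),0,.03+r*np.sin(e))
print(p)
G=go([.40,.35,.30],tool(70,YAW,True)); G=go(p,tool(50,YAW,True),G); go(bw(-.186*np.cos(e),0,.03+.186*np.sin(e)),tool(50,YAW,True),G)
E
```

```text
[0.4591 0.0699 0.2445]
rows 13 shift [-27.1, -1.0, -4.5] dr [-0.023, -0.018, 0.103] mid [0.3729 0.5192 0.2652]
rows 8 shift [-33.5, 7.8, 12.3] dr [-0.044, 0.0, -0.0] mid [0.4271 0.2103 0.2678]
rows 3 shift [-0.0, 0.0, 31.3] dr [0.0, -0.0, -0.0] mid [0.4889 0.0652 0.2085]
```

```bash
python3 -m handwheel '{"delta_pos":[[-27.1,-1,-4.5],[-27.1,-1,-4.5],[-27.1,-1,-4.5],[-27.1,-1,-4.5],[-27.1,-1,-4.5],[-27.1,-1,-4.5],[-27.1,-1,-4.5],[-27.1,-1,-4.5],[-27.1,-1,-4.5],[-27.1,-1,-4.5],[-27.1,-1,-4.5],[-27.1,-1,-4.5]],"dr":[[-0.023,-0.018,0.103],[-0.023,-0.018,0.103],[-0.023,-0.018,0.103],[-0.023,-0.018,0.103],[-0.023,-0.018,0.103],[-0.023,-0.018,0.103],[-0.023,-0.018,0.103],[-0.023,-0.018,0.103],[-0.023,-0.018,0.103],[-0.023,-0.018,0.103],[-0.023,-0.018,0.103],[-0.023,-0.018,0.103]],"hand":[1,1,1,1,1,1,1,1,1,1,1,1]}'
python3 - <<'E'
from h import *
r=.28;e=np.radians(50)
p=bw(-r*np.cos(e),0,.03+r*np.sin(e)); print(bot.state()["qpos"])
G=go(p,tool(50,YAW,True))
E
```

```text
time: 1.1
tool_pos: [0.4048, 0.3751, 0.2955]
tcp_rot: [0.123, 0.715, 0.68, 0.108]
force: [0.3, 0.1, 0.6]
finger_gap: 0.0851
grip_force: 0.0
[ 0.6643 -0.1412  1.9363 -0.2487  1.115   0.7976]
rows 9 shift [-33.1, 5.4, 9.8] dr [-0.041, -0.004, 0.011] mid [0.4334 0.2234 0.2665]
```

```bash
python3 -m handwheel '{"delta_pos":[[-33.1,5.4,9.8],[-33.1,5.4,9.8],[-33.1,5.4,9.8],[-33.1,5.4,9.8],[-33.1,5.4,9.8],[-33.1,5.4,9.8],[-33.1,5.4,9.8],[-33.1,5.4,9.8],[-33.1,5.4,9.8],[0,0,0]],"dr":[[-0.041,-0.004,0.011],[-0.041,-0.004,0.011],[-0.041,-0.004,0.011],[-0.041,-0.004,0.011],[-0.041,-0.004,0.011],[-0.041,-0.004,0.011],[-0.041,-0.004,0.011],[-0.041,-0.004,0.011],[-0.041,-0.004,0.011],[0,0,0]],"hand":[1,1,1,1,1,1,1,1,1,1]}'
python3 - <<'E'
from h import *
e=np.radians(50); print(bot.state()["qpos"])
p,d=bot.get_image("top"); P=cloud("top",d)
cv2.imwrite("pics/a.png",cv2.resize(p[90:300,150:360],None,fx=2.6,fy=2.6))
go(bw(-.186*np.cos(e),0,.03+.186*np.sin(e)),tool(50,YAW,True))
E
```

```text
time: 1.93
tool_pos: [0.4594, 0.0664, 0.2409]
tcp_rot: [0.258, 0.716, 0.61, 0.222]
force: [-1.0, -0.3, -0.5]
finger_gap: 0.0856
grip_force: 0.0
[-0.0324 -0.5906  2.4375 -0.1383  0.6077  0.2125]
rows 3 shift [0.4, 0.3, 30.5] dr [-0.001, -0.001, -0.001] mid [0.4892 0.0645 0.2072]
```

View pics/a.png

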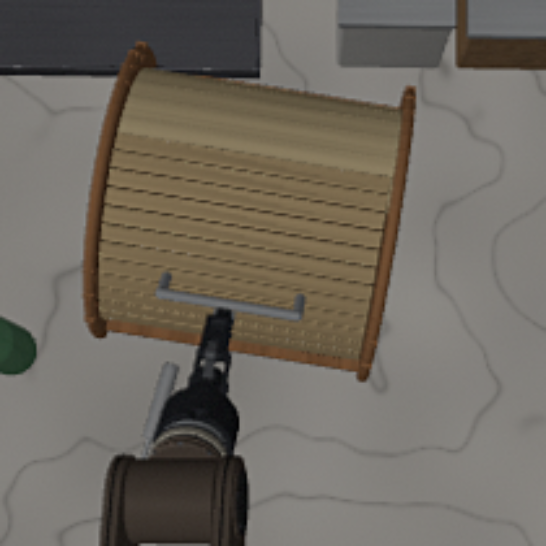

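The open fingers point at the middle of the handle (crop ≈ (225,305)) and straddle the bar. I'll advance and grip.

```bash
python3 -m handwheel '{"delta_pos":[[0.4,0.3,30.5],[0.4,0.3,30.5],[0.4,0.3,30.5],[0,0,0],[0,0,0],[0,0,0],[0,0,0],[0,0,0],[0,0,0],[0,0,0],[0,0,0]],"dr":[[0,0,0],[0,0,0],[0,0,0],[0,0,0],[0,0,0],[0,0,0],[0,0,0],[0,0,0],[0,0,0],[0,0,0],[0,0,0]],"hand":[1,1,1,1,-1,-1,-1,-1,-1,-1,-1]}'
python3 - <<'E'
from h import *
s=bot.state(); print(s["qpos"],s["wrist_torque"]); T=pose(); b=RB.T@(T[:3,3]-C); g=RB.T@(T[:3,3]-.019*T[:3,2]-C); print("tcp bin",b,"grasp",g,np.hypot(g[0],g[2]-.03),np.degrees(np.arctan2(g[2]-.03,-g[0])))
E
```

```text
time: 2.9
tool_pos: [0.5187, 0.0648, 0.175]
tcp_rot: [0.257, 0.713, 0.613, 0.224]
force: [-11.7, 1.8, 7.7]
finger_gap: 0.01
grip_force: 58.5
[-0.0365 -0.305   2.3842 -0.19    0.3751  0.2664] [ 0.1279  1.056  -0.0221]
tcp bin [-0.1202  0.0042  0.175 ] grasp [-0.1324  0.004   0.1895] 0.20733593911561912 50.30231572301647
```

```bash
python3 -m handwheel '{"delta_pos":[[0,7.5,0.1],[0,14.9,0.6],[0,14.9,0.6],[0,14.9,0.6],[0,14.9,0.6],[0,14.9,0.6]],"dr":[[0.04,0,0],[0.08,0,0],[0.08,0,0],[0.08,0,0],[0.08,0,0],[0.08,0,0]],"hand":[-1,-1,-1,-1,-1,-1]}'
cat >> h.py <<'E'
def rep():
    s=bot.state(); T=pose(); b=RB.T@(T[:3,3]-C); g=RB.T@(T[:3,3]-.019*T[:3,2]-C); print("q",s["qpos"],"tcp bin",b,"grasp",g,"r",np.hypot(g[0],g[2]-.03),"ang",np.degrees(np.arctan2(g[2]-.03,-g[0])),"Fbin",RB.T@s["force"],"tq",s["wrist_torque"],"elev",np.degrees(np.arcsin(-T[2,2])),"t",s["time"])
E
python3 -c "from h import *; rep()"
```

```text
time: 3.4
tool_pos: [0.59, 0.0538, 0.2118]
tcp_rot: [0.093, 0.752, 0.647, 0.083]
force: [-2.5, -0.9, -3.8]
finger_gap: 0.0102
grip_force: 59.1
q [-0.0741 -0.0044  1.9524 -0.0178  0.9437  0.0844] tcp bin [-0.0482  0.0043  0.2118] grasp [-0.0529  0.0042  0.2302] r 0.2070447937354946 ang 75.20776737522458 Fbin [-2.3592 -1.242  -3.8443] tq [-0.0163  0.5772 -0.055 ] elev 75.65463764142154 t 3.4
```

```bash
python3 -m handwheel '{"delta_pos":[[0,14.9,0.6],[0,14.9,0.6],[0,14.9,0.6],[0,14.9,0.6],[0,14.9,0.6],[0,11.2,0.3],[0,5.6,0.1],[0,3.8,0],[0,0,0],[0,0,0]],"dr":[[0.08,0,0],[0.08,0,0],[0.08,0,0],[0.08,0,0],[0.08,0,0],[0.06,0,0],[0.03,0,0],[0.02,0,0],[0,0,0],[0,0,0]],"hand":[-1,-1,-1,-1,-1,-1,-1,-1,-1,-1]}'
python3 -c "from h import *; rep()"
```

```text
time: 4.23
tool_pos: [0.6849, 0.0391, 0.2112]
tcp_rot: [-0.095, 0.752, 0.647, -0.08]
force: [3.0, -2.2, -5.4]
finger_gap: 0.01
grip_force: 59.1
q [-0.0966  0.4605  1.4019  0.0165  1.528   0.0497] tcp bin [0.0479 0.0045 0.2112] grasp [0.0526 0.0044 0.2297] r 0.20645647435199913 ang 104.7498579457923 Fbin [ 3.323  -1.6729 -5.4009] tq [-0.178  -0.7568 -0.0329] elev 75.71618414000194 t 4.2333
```

```bash
python3 -m handwheel '{"delta_pos":[[0,4.0,0],[0,4.0,0],[0,4,0],[0,0,0],[0,0,0]],"dr":[[0.021,0,0],[0.021,0,0],[0.01,0,0],[0,0,0],[0,0,0]],"hand":[-1,-1,-1,-1,-1]}'
python3 -c "from h import *; rep()"
```

```text
time: 4.65
tool_pos: [0.6865, 0.0388, 0.2108]
tcp_rot: [-0.127, 0.747, 0.644, -0.109]
force: [-28.5, 0.5, 6.7]
finger_gap: 0.0095
grip_force: 60.7
q [-0.0972  0.5133  1.3411  0.0175  1.6219  0.0482] tcp bin [0.0496 0.0044 0.2108] grasp [0.0558 0.0044 0.2287] r 0.20643214048284883 ang 105.68531218741687 Fbin [-28.2318  -3.9009   6.6838] tq [-0.0356  4.1241  0.0858] elev 70.79819430686534 t 4.65
```

Cover is at its stop (28 N reaction, handle ≈106°). Release and retract.

```bash
python3 -m handwheel '{"delta_pos":[[0,-4,0],[0,0,0],[0,0,0],[0,0,0],[0,0,0],[0,0,-20],[0,0,-30],[0,0,-30]],"dr":[[0,0,0],[0,0,0],[0,0,0],[0,0,0],[0,0,0],[0,0,0],[0,0,0],[0,0,0]],"hand":[-1,0.2,1,1,1,1,1,1]}'
sed -i 's/    return np.c_\[np.cross(l,z),l,z\].*/    return np.c_[np.cross(-l,z),-l,z]      # tool y = right/' h.py
python3 - <<'E'
from h import *
rep(); print(pose())
G=go([.60,-.03,.34],tool(80,-.3)); G=go([.47,-.26,.22],tool(55,-.4),G)
t=tool(50,-.4); J=np.array([.519,-.352,.055]); print(t)
G=go(J-.081*t[:,2],t,G); go(J+.019*t[:,2],t,G)
E
```

```text
time: 5.32
tool_pos: [0.7155, 0.0347, 0.2864]
tcp_rot: [-0.117, 0.749, 0.645, -0.098]
force: [0.7, -0.1, 0.4]
finger_gap: 0.0852
grip_force: 0.0
q [-0.0996  0.5189  1.193   0.0193  1.7357  0.0491] tcp bin [0.0788 0.0048 0.2864] grasp [0.0845 0.0047 0.3045] r 0.28724087220903044 ang 107.1173350472812 Fbin [0.7302 0.053  0.4238] tq [-0.0193 -0.2055  0.0438] elev 72.43053780419119 t 5.3167
[[ 0.1486  0.943  -0.2979  0.7155]
 [ 0.9889 -0.1404  0.049   0.0347]
 [ 0.0043 -0.3018 -0.9534  0.2864]
 [ 0.      0.      0.      1.    ]]
rows 17 shift [-8.9, -1.3, -3.4] dr [-0.022, 0.023, 0.099] mid [ 0.6752 -0.0258  0.3169]
rows 8 shift [-10.7, 32.4, 12.2] dr [-0.005, 0.054, 0.012] mid [ 0.5317 -0.1444  0.2824]
[[ 0.7056 -0.3894  0.592 ]
 [-0.2983 -0.9211 -0.2503]
 [ 0.6428 -0.     -0.766 ]]
rows 3 shift [-12.8, 21.9, 33.3] dr [0.0, 0.029, -0.0] mid [ 0.4695 -0.2954  0.1682]
rows 3 shift [0.0, -0.0, 33.3] dr [-0.0, 0.0, -0.0] mid [ 0.5006 -0.3442  0.0787]
```

```bash
python3 -m handwheel '{"delta_pos":[[-8.9,-1.3,-3.4],[-8.9,-1.3,-3.4],[-8.9,-1.3,-3.4],[-8.9,-1.3,-3.4],[-8.9,-1.3,-3.4],[-8.9,-1.3,-3.4],[-8.9,-1.3,-3.4],[-8.9,-1.3,-3.4],[-8.9,-1.3,-3.4]],"dr":[[-0.022,0.023,0.099],[-0.022,0.023,0.099],[-0.022,0.023,0.099],[-0.022,0.023,0.099],[-0.022,0.023,0.099],[-0.022,0.023,0.099],[-0.022,0.023,0.099],[-0.022,0.023,0.099],[-0.022,0.023,0.099]],"hand":[1,1,1,1,1,1,1,1,1]}'
python3 -m handwheel '{"delta_pos":[[-8.9,-1.3,-3.4],[-8.9,-1.3,-3.4],[-8.9,-1.3,-3.4],[-8.9,-1.3,-3.4],[-8.9,-1.3,-3.4],[-8.9,-1.3,-3.4],[-8.9,-1.3,-3.4],[-8.9,-1.3,-3.4]],"dr":[[-0.022,0.023,0.099],[-0.022,0.023,0.099],[-0.022,0.023,0.099],[-0.022,0.023,0.099],[-0.022,0.023,0.099],[-0.022,0.023,0.099],[-0.022,0.023,0.099],[-0.022,0.023,0.099]],"hand":[1,1,1,1,1,1,1,1]}'
python3 -m handwheel '{"delta_pos":[[-10.7,32.4,12.2],[-10.7,32.4,12.2],[-10.7,32.4,12.2],[-10.7,32.4,12.2],[-10.7,32.4,12.2],[-10.7,32.4,12.2],[-10.7,32.4,12.2],[-10.7,32.4,12.2],[0,0,0]],"dr":[[-0.005,0.054,0.012],[-0.005,0.054,0.012],[-0.005,0.054,0.012],[-0.005,0.054,0.012],[-0.005,0.054,0.012],[-0.005,0.054,0.012],[-0.005,0.054,0.012],[-0.005,0.054,0.012],[0,0,0]],"hand":[1,1,1,1,1,1,1,1,1]}'
python3 - <<'E'
from h import *
print(pose(),bot.state()["qpos"])
for n in ("top","scene"):
    p,d=bot.get_image(n); cv2.imwrite(f"pics/{n}1.png",p); np.save(f"pics/{n}1_d.npy",d)
t=tool(50,-.4); J=np.array([.519,-.352,.055])
G=go(J-.081*t[:,2],t); go(J+.019*t[:,2],t,G)
E
```

```text
time: 6.07
tool_pos: [0.6711, -0.0289, 0.3197]
tcp_rot: [-0.054, 0.967, 0.249, 0.001]
force: [-0.2, 0.1, 0.2]
finger_gap: 0.0855
grip_force: 0.0
time: 6.73
tool_pos: [0.5992, -0.0308, 0.3415]
tcp_rot: [0.01, 0.985, -0.149, 0.088]
force: [-0.5, 0.5, -0.2]
finger_gap: 0.0856
grip_force: 0.0
time: 7.48
tool_pos: [0.4662, -0.2626, 0.2146]
tcp_rot: [0.057, 0.936, -0.193, 0.291]
force: [-0.2, 0.3, -0.3]
finger_gap: 0.0854
grip_force: 0.0
[[ 0.7569 -0.3932  0.5219  0.4662]
 [-0.3275 -0.9194 -0.2178 -0.2626]
 [ 0.5655 -0.0061 -0.8247  0.2146]
 [ 0.      0.      0.      1.    ]] [-0.8128 -0.315   2.2847  0.3892  0.649   0.9151]
rows 3 shift [-12.4, 21.6, 33.0] dr [-0.001, 0.031, -0.001] mid [ 0.4693 -0.296   0.1676]
rows 3 shift [0.0, -0.0, 33.3] dr [-0.0, 0.0, -0.0] mid [ 0.5006 -0.3442  0.0787]
```

View pics/top1.png

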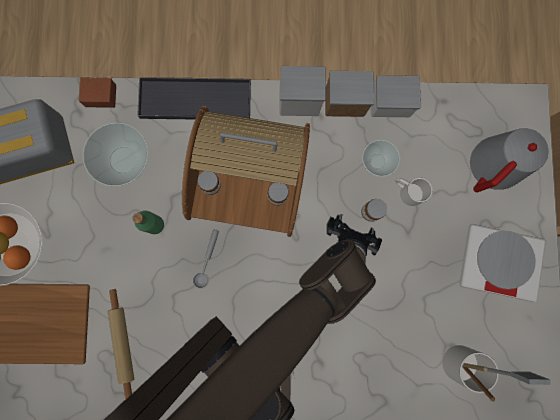

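View pics/scene1.png

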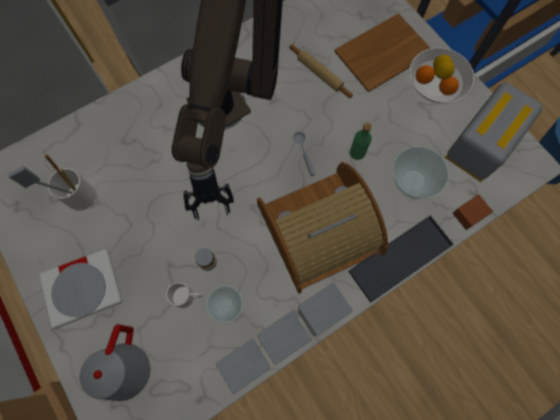

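The cover is open. In the top view the row jars' lids are at (208,181) and (278,192), and the gripper is beside the loose jar at (374,209). I'll measure the row lids, then approach and grip.

```bash
python3 - <<'E'
from h import *
P=cloud("top",np.load("pics/top1_d.npy"))
L=[]
for nm,(u,v) in (("L",(208,181)),("R",(278,192))):
    q=P[v-16:v+17,u-16:u+17].reshape(-1,3); q=q[abs(q[:,2]-.102)<.007]; c=(q.min(0)+q.max(0))/2; print(nm,len(q),c,q.mean(0),np.ptp(q,axis=0)); L.append(c)
m=(L[0]+L[1])/2; d=L[0]-L[1]; print("mid",m,"slot est",bw(-.055,0,.057),"sep",np.linalg.norm(d),"yaw",np.arctan2(d[1],d[0])-np.pi/2, "bin frame", [RB.T@(l-C) for l in L])
E
python3 -m handwheel '{"delta_pos":[[-12.4,21.6,33],[-12.4,21.6,33],[-12.4,21.6,33],[0,0,0],[0,0,33],[0,0,33],[0,0,33],[0,0,0],[0,0,0]],"dr":[[-0.001,0.031,-0.001],[-0.001,0.031,-0.001],[-0.001,0.031,-0.001],[0,0,0],[0,0,0],[0,0,0],[0,0,0],[0,0,0],[0,0,0]],"hand":[1,1,1,1,1,1,1,1,1]}'
python3 - <<'E'
from h import *
t=tool(50,-.4); J=np.array([.519,-.352,.055]);print(pose());go(J+.019*t[:,2],t)
E
```

```text
L 304 [0.598  0.1691 0.1016] [0.5974 0.1623 0.1015] [0.059  0.0762 0.013 ]
R 292 [ 0.556  -0.0617  0.1021] [ 0.5645 -0.0522  0.1015] [0.0749 0.0785 0.0137]
mid [0.577  0.0537 0.1018] slot est [0.5826 0.0506 0.057 ] sep 0.2346418841596045 yaw -0.18010997336823986 bin frame [array([-0.058 ,  0.1195,  0.1016]), array([-0.0639, -0.1151,  0.1021])]
time: 8.33
tool_pos: [0.5335, -0.3423, 0.056]
tcp_rot: [0.062, 0.924, -0.183, 0.331]
force: [-0.5, -0.7, -0.3]
finger_gap: 0.0856
grip_force: 0.5
[[ 0.7141 -0.3796  0.5882  0.5335]
 [-0.2973 -0.9251 -0.2361 -0.3423]
 [ 0.6338 -0.0063 -0.7735  0.056 ]
 [ 0.      0.      0.      1.    ]]
rows 1 shift [-7.9, 14.7, 13.5] dr [-0.012, 0.012, 0.004] mid [ 0.5319 -0.3495  0.0482]
```

Run:
```python
from h import *
a,d=bot.get_image("top"); b,e=bot.get_image("scene"); np.save("pics/t2d.npy",d); np.save("pics/s2d.npy",e)
cv2.imwrite("pics/b.png",np.hstack([cv2.resize(a[150:270,310:440],(390,360)),cv2.resize(b[200:320,140:270],(390,360))]))
print(bot.state()["qpos"])
for n,dd,(u,v) in (("top",d,(375,209)),("scene",e,(205,258))):
    P=cloud(n,dd); q=P[v-20:v+20,u-20:u+20].reshape(-1,3); q=q[abs(q[:,2]-.09)<.005]; print(n,len(q),(q.min(0)+q.max(0))/2,q.mean(0),np.ptp(q,axis=0))
```

```text
[-0.8457  0.1893  2.18    1.1427  0.3161  0.0887]
top 268 [ 0.5239 -0.3363  0.0898] [ 0.523  -0.3487  0.0899] [0.0589 0.1001 0.0096]
scene 248 [ 0.5201 -0.3395  0.0901] [ 0.5223 -0.3498  0.0907] [0.063  0.1041 0.0097]
```

View pics/b.png

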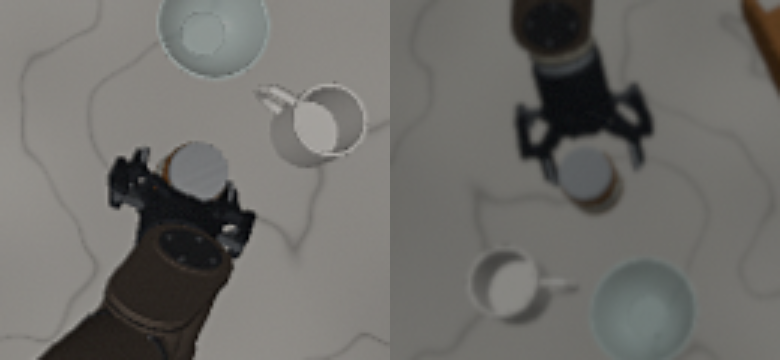

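The jar stands upright, nudged a few mm, because the wrist ran near its singularity (q5 0.32, q4 1.14). In the left half the lid is at crop (195,170) and the mug stays clear. I'll back off and come in steeper, with an azimuth that keeps q4 near 0.

```bash
python3 -m handwheel '{"delta_pos":[[0,0,-20],[0,0,-30],[0,0,-30],[0,0,-30],[0,0,0]],"dr":[[0,0,0],[0,0,0],[0,0,0],[0,0,0],[0,0,0]],"hand":[1,1,1,1,1]}'
python3 - <<'E'
from h import *
for n,(u,v) in (("top",(375,209)),("scene",(205,258))):
    p,d=bot.get_image(n); P=cloud(n,d); q=P[v-20:v+20,u-20:u+20].reshape(-1,3); q=q[abs(q[:,2]-.09)<.006]; m=np.median(q,0); q=q[np.hypot(*(q-m)[:,:2].T)<.035]; print(n,len(q),(q.min(0)+q.max(0))/2,q.mean(0),np.ptp(q,axis=0))
    np.save(f"pics/{n}3.npy",d); cv2.imwrite(f"pics/{n}3.png",p)
t=tool(65,-.8); J=np.array([.522,-.350,.057]);print(pose(),bot.state()["qpos"])
G=go(J-.091*t[:,2]+[0,0,.02],t); go(J+.019*t[:,2],t,G)
E
```

```text
time: 8.85
tool_pos: [0.4673, -0.3178, 0.1499]
tcp_rot: [0.068, 0.922, -0.183, 0.336]
force: [-0.5, -1.2, 0.0]
finger_gap: 0.0856
grip_force: 0.0
top 277 [ 0.522  -0.3504  0.0898] [ 0.5223 -0.3497  0.0895] [0.055  0.0605 0.0116]
scene 238 [ 0.5218 -0.3516  0.09  ] [ 0.5223 -0.3509  0.0904] [0.0588 0.0579 0.0119]
[[ 0.71   -0.3821  0.5915  0.4674]
 [-0.2941 -0.9241 -0.2439 -0.3175]
 [ 0.6398 -0.0008 -0.7685  0.1457]
 [ 0.      0.      0.      1.    ]] [-0.9246 -0.141   2.3148  0.7927  0.4743  0.4116]
rows 5 shift [5.9, -2.2, 0.7] dr [-0.044, -0.051, 0.069] mid [ 0.4812 -0.3183  0.1534]
rows 4 shift [-2.1, -0.0, 32.0] dr [0.0, -0.0, -0.0] mid [ 0.5114 -0.3391  0.0996]
```

```bash
python3 -m handwheel '{"delta_pos":[[5.9,-2.2,0.7],[5.9,-2.2,0.7],[5.9,-2.2,0.7],[5.9,-2.2,0.7],[5.9,-2.2,0.7],[0,0,0],[0,0,0]],"dr":[[-0.044,-0.051,0.069],[-0.044,-0.051,0.069],[-0.044,-0.051,0.069],[-0.044,-0.051,0.069],[-0.044,-0.051,0.069],[0,0,0],[0,0,0]],"hand":[1,1,1,1,1,1,1]}'
python3 - <<'E'
from h import *
t=tool(65,-.8); J=np.array([.522,-.3508,.057]);T=pose();print(T,bot.state()["qpos"])
G=go(J-.041*t[:,2]+[0,0,.005],t); go(J+.019*t[:,2],t,G,n=3); print("lateral check", T[:3,:3].T@(J-T[:3,3]))
E
```

```text
time: 9.53
tool_pos: [0.4864, -0.3165, 0.1491]
tcp_rot: [0.07, 0.916, -0.314, 0.239]
force: [-0.1, -0.1, 0.0]
finger_gap: 0.0854
grip_force: 0.0
[[ 0.689  -0.6082  0.3942  0.4864]
 [-0.541  -0.7935 -0.2788 -0.3165]
 [ 0.4823 -0.0212 -0.8757  0.1491]
 [ 0.      0.      0.      1.    ]] [-0.7879 -0.0671  2.184   0.1636  0.5331  1.3221]
rows 2 shift [2.5, 1.4, 29.6] dr [-0.042, -0.033, 0.06] mid [ 0.499  -0.3272  0.1244]
rows 3 shift [-0.7, -0.0, 21.5] dr [0.0, -0.0, -0.0] mid [ 0.5188 -0.3475  0.0695]
lateral check [-0.0013  0.0075  0.1042]
```

```bash
python3 -m handwheel '{"delta_pos":[[1.5,1,20],[1.5,1,20],[1.5,1,20],[0,0,0]],"dr":[[-0.028,-0.022,0.04],[-0.028,-0.022,0.04],[-0.028,-0.022,0.04],[0,0,0]],"hand":[1,1,1,1]}'
python3 - <<'E'
from h import *
t=tool(65,-.8); J=np.array([.522,-.3508,.057]);T=pose();print(T[:3,:3],bot.state()["qpos"])
G=go(J+.019*t[:,2],t,n=4)
E
```

```text
time: 9.87
tool_pos: [0.5071, -0.3383, 0.0934]
tcp_rot: [0.083, 0.9, -0.381, 0.196]
force: [-0.5, -0.0, 0.1]
finger_gap: 0.0855
grip_force: 0.0
[[ 0.6326 -0.7187  0.2886]
 [-0.654  -0.6953 -0.2981]
 [ 0.4149 -0.0002 -0.9098]] [-0.7448  0.1201  2.0939 -0.0491  0.5008  1.6659]
rows 4 shift [0.6, -0.5, 15.0] dr [0.0, 0.002, -0.0] mid [ 0.5173 -0.3474  0.0666]
```

```bash
python3 -m handwheel '{"delta_pos":[[0.6,-0.5,15],[0.6,-0.5,15],[0.6,-0.5,15],[0.6,-0.5,14],[0,0,0],[0,0,0],[0,0,0],[0,0,0],[0,0,0],[0,0,0]],"dr":[[0,0.002,0],[0,0.002,0],[0,0.002,0],[0,0.002,0],[0,0,0],[0,0,0],[0,0,0],[0,0,0],[0,0,0],[0,0,0]],"hand":[1,1,1,1,1,-1,-1,-1,-1,-1]}'
python3 - <<'E'
from h import *
T=pose();print(T,"grasp",T[:3,3]-.019*T[:3,2],bot.state()["qpos"],bot.state()["wrist_torque"])
E
```

```text
time: 10.7
tool_pos: [0.5288, -0.3576, 0.0469]
tcp_rot: [0.086, 0.898, -0.381, 0.203]
force: [-3.6, 2.5, 5.3]
finger_gap: 0.0622
grip_force: 66.8
[[ 0.6272 -0.7191  0.2992  0.5288]
 [-0.6494 -0.6949 -0.3089 -0.3576]
 [ 0.4301 -0.0005 -0.9028  0.0469]
 [ 0.      0.      0.      1.    ]] grasp [ 0.5231 -0.3517  0.0641] [-0.7435  0.254   2.0467 -0.0643  0.3977  1.6835] [ 0.2554  0.3944 -0.0271]
```

Jar gripped (gap 62 mm, 67 N). Lift it and carry it to above the front of the bin.

Run:
```python
from h import *
T=pose(); t=T[:3,:3]; el=np.degrees(np.arcsin(-T[2,2])); print(el)
G=go(T[:3,3]+[0,0,.08],t,vmax=25); G=go([.49,-.26,.26],tool(64.5,-.6),G,vmax=28,wmax=.08); G=go(bw(-.095,0,.28),tool(64.5,YAW),G,vmax=28,wmax=.08)
```

```text
64.5271455450481
rows 3 shift [11.5, -0.0, -24.1] dr [0.0, -0.0, 0.0] mid [ 0.5288 -0.3576  0.0869]
rows 6 shift [-4.5, -8.0, -26.7] dr [0.014, 0.0, -0.031] mid [ 0.5119 -0.3078  0.1935]
rows 12 shift [-4.8, -26.3, -4.2] dr [0.016, -0.0, -0.033] mid [ 0.5342 -0.1046  0.27  ]
```

```bash
python3 -m handwheel '{"delta_pos":[[6,0,-12],[11.5,0,-24],[11.5,0,-24],[5.5,0,-12],[-4.5,-8,-26.7],[-4.5,-8,-26.7],[-4.5,-8,-26.7],[-4.5,-8,-26.7],[-4.5,-8,-26.7],[-4.5,-8,-26.7],[0,0,0]],"dr":[[0,0,0],[0,0,0],[0,0,0],[0,0,0],[0.014,0,-0.031],[0.014,0,-0.031],[0.014,0,-0.031],[0.014,0,-0.031],[0.014,0,-0.031],[0.014,0,-0.031],[0,0,0]],"hand":[-1,-1,-1,-1,-1,-1,-1,-1,-1,-1,-1]}'
python3 - <<'E'
from h import *
T=pose();print(T[:3,:3],bot.state()["qpos"])
G=go(bw(-.095,0,.28),tool(64.5,YAW),vmax=28,wmax=.08)
E
```

```text
time: 11.62
tool_pos: [0.4907, -0.259, 0.2632]
tcp_rot: [0.067, 0.932, -0.286, 0.212]
force: [1.2, -0.7, -2.6]
finger_gap: 0.0621
grip_force: 67.8
[[ 0.7462 -0.5614  0.3577]
 [-0.5046 -0.8275 -0.2462]
 [ 0.4342  0.0032 -0.9008]] [-0.6849 -0.2441  2.103   0.0481  0.8353  1.4571]
rows 12 shift [-4.9, -26.2, -4.0] dr [0.016, -0.0, -0.033] mid [ 0.5343 -0.104   0.2714]
```

```bash
python3 -m handwheel '{"delta_pos":[[-4.9,-26.2,-4],[-4.9,-26.2,-4],[-4.9,-26.2,-4],[-4.9,-26.2,-4],[-4.9,-26.2,-4],[-4.9,-26.2,-4],[-4.9,-26.2,-4],[-4.9,-26.2,-4],[-4.9,-26.2,-4],[-4.9,-26.2,-4],[-4.9,-26.2,-4],[-4.9,-26.2,-4]],"dr":[[0.016,0,-0.033],[0.016,0,-0.033],[0.016,0,-0.033],[0.016,0,-0.033],[0.016,0,-0.033],[0.016,0,-0.033],[0.016,0,-0.033],[0.016,0,-0.033],[0.016,0,-0.033],[0.016,0,-0.033],[0.016,0,-0.033],[0.016,0,-0.033]],"hand":[-1,-1,-1,-1,-1,-1,-1,-1,-1,-1,-1,-1]}'
python3 -m handwheel '{"delta_pos":[[0,0,0],[0,0,0]],"dr":[[0,0,0],[0,0,0]],"hand":[-1,-1]}'
python3 - <<'E'
from h import *
T=pose();rep();
a,d=bot.get_image("top"); b,e=bot.get_image("scene")
cv2.imwrite("pics/c.png",np.hstack([cv2.resize(a[90:250,160:330],(398,375)),cv2.resize(b[150:300,240:400],(400,375))]))
P=cloud("top",d)
for z0 in (.102,):
  for nm,(u,v) in (("L",(208,181)),("R",(278,192))):
    q=P[v-20:v+21,u-20:u+21].reshape(-1,3); q=q[abs(q[:,2]-z0)<.005]; m=np.median(q,0); q=q[np.hypot(*(q-m)[:,:2].T)<.034]; print(nm,len(q),RB.T@((q.min(0)+q.max(0))/2-C),RB.T@(q.mean(0)-C),np.ptp(q,axis=0))
P=cloud("scene",e); q=P[150:300,240:400].reshape(-1,3); print(len(q))
G=go(bw(-.095,0,.08),tool(64.5,YAW),vmax=25); G=go(bw(-.095,0,.065),tool(64.5,YAW),G,vmax=25)
E
```

```text
time: 12.62
tool_pos: [0.5425, 0.0568, 0.2738]
tcp_rot: [0.017, 0.973, -0.077, 0.217]
force: [-0.5, 0.2, -3.6]
finger_gap: 0.0621
grip_force: 67.9
time: 12.78
tool_pos: [0.5426, 0.0566, 0.2742]
tcp_rot: [0.017, 0.973, -0.076, 0.217]
force: [0.1, -0.6, -3.9]
finger_gap: 0.062
grip_force: 68.1
q [-0.0639 -0.263   2.0959 -0.0515  0.8721  1.688 ] tcp bin [-0.0954 -0.0003  0.2742] grasp [-0.1034 -0.0003  0.2913] r 0.28107549908318125 ang 68.40696566364868 Fbin [ 0.1796 -0.6116 -3.9286] tq [0.062  0.4466 0.0336] elev 64.85436649542278 t 12.7833
L 249 [-0.0578  0.1103  0.102 ] [-0.0567  0.1119  0.1016] [0.0558 0.0576 0.0098]
R 262 [-0.0559 -0.1031  0.102 ] [-0.0565 -0.1032  0.1017] [0.0557 0.0572 0.0099]
24000
rows 8 shift [-10.4, -0.2, 22.0] dr [0.0, 0.001, -0.0] mid [0.5429 0.056  0.1774]
rows 1 shift [-6.5, -0.0, 13.5] dr [0.0, 0.0, -0.0] mid [0.543  0.0568 0.0725]
```

View pics/c.png

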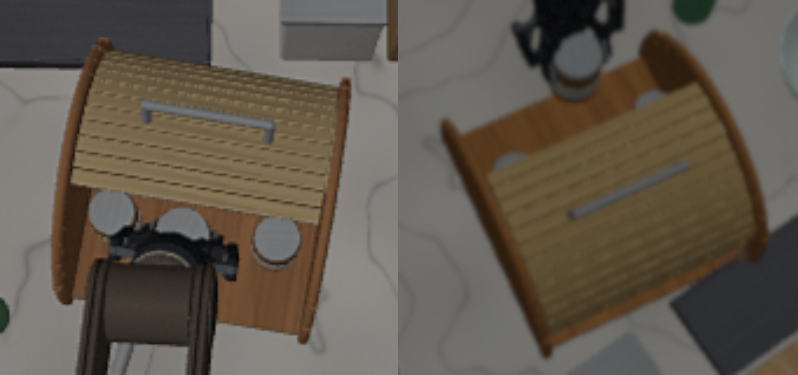

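The jar hangs upright in front of the cover edge, with the row jars either side at crop (112,212) and (276,240). Their midpoint is at y ≈ +3.5 mm in my bin frame, so I'll aim for +3. Descending.

```bash
python3 -m handwheel '{"delta_pos":[[-6,-0.5,12],[-10.4,-0.5,22],[-10.4,-0.5,22],[-10.4,-0.5,22],[-10.4,-0.5,22],[-10.4,-0.5,22],[-10.4,-0.5,22],[-8,0,18],[-5,0,10],[0,0,0],[0,0,0]],"dr":[[0,0,0],[0,0.001,0],[0,0.001,0],[0,0.001,0],[0,0.001,0],[0,0.001,0],[0,0.001,0],[0,0,0],[0,0,0],[0,0,0],[0,0,0]],"hand":[-1,-1,-1,-1,-1,-1,-1,-1,-1,-1,-1]}'
python3 - <<'E'
from h import *
rep()
G=go(bw(-.095,.003,.066),tool(64.5,YAW),vmax=20); G=go(bw(-.056,.003,.064),tool(64.5,YAW),G,vmax=10)
E
```

```text
time: 13.8
tool_pos: [0.5444, 0.058, 0.085]
tcp_rot: [0.018, 0.972, -0.078, 0.221]
force: [-0.4, -0.1, -2.8]
finger_gap: 0.0621
grip_force: 68.0
q [-0.0592 -0.0034  2.2482 -0.0992  0.4544  1.7516] tcp bin [-0.0939  0.0014  0.085 ] grasp [-0.1021  0.0014  0.1021] r 0.12498575090970526 ang 35.247163276778025 Fbin [-0.4048 -0.2073 -2.7736] tq [0.068  0.4094 0.0395] elev 64.43115491728716 t 13.8
rows 1 shift [-9.2, -1.6, 16.6] dr [0.002, -0.001, -0.005] mid [0.5439 0.0589 0.0755]
rows 4 shift [8.6, -0.0, 4.6] dr [0.0, 0.0, -0.0] mid [0.5628 0.0567 0.065 ]
```

```bash
python3 -m handwheel '{"delta_pos":[[-4.6,-0.8,8.3],[-4.6,-0.8,8.3],[8.6,0,4.6],[8.6,0,4.6],[8.6,0,4.6],[6,0,3.2],[0,0,0],[0,0,0]],"dr":[[0.001,0,-0.002],[0.001,0,-0.003],[0,0,0],[0,0,0],[0,0,0],[0,0,0],[0,0,0],[0,0,0]],"hand":[-1,-1,-1,-1,-1,-1,-1,-1]}'
python3 - <<'E'
from h import *
rep()
G=go(bw(-.056,.003,.061),tool(64.5,YAW))
E
```

```text
time: 14.47
tool_pos: [0.5805, 0.0551, 0.0659]
tcp_rot: [0.017, 0.972, -0.075, 0.222]
force: [-0.7, 0.3, -3.8]
finger_gap: 0.0625
grip_force: 68.0
q [-0.0622  0.1102  2.1737 -0.0984  0.412   1.7437] tcp bin [-0.0577  0.0042  0.0659] grasp [-0.0659  0.0041  0.083 ] r 0.08460614905242564 ang 38.80608114948569 Fbin [-0.7354  0.1494 -3.7955] tq [ 0.0599  0.4205 -0.0051] elev 64.27255468597501 t 14.4667
rows 1 shift [-0.6, 1.2, 5.1] dr [-0.001, -0.004, 0.001] mid [0.5813 0.0544 0.0635]
```

```bash
python3 -m handwheel '{"delta_pos":[[-1.1,0.6,2.3],[-1.1,0.6,2.3],[-0.4,0,0.9],[-0.4,0,0.9],[0,0,0]],"dr":[[0,-0.002,0],[0,-0.002,0],[0,0,0],[0,0,0],[0,0,0]],"hand":[-1,-1,-1,-1,-1]}'
python3 -c "from h import *; rep()"
```

```text
time: 14.88
tool_pos: [0.5799, 0.054, 0.0589]
tcp_rot: [0.017, 0.972, -0.075, 0.22]
force: [0.6, -0.6, -1.6]
finger_gap: 0.0622
grip_force: 68.1
q [-0.0648  0.1227  2.1756 -0.0973  0.4006  1.7404] tcp bin [-0.0582  0.003   0.0589] grasp [-0.0664  0.003   0.0761] r 0.08080886876064731 ang 34.774251395855565 Fbin [ 0.6368 -0.5086 -1.5591] tq [-0.0964  0.3397 -0.0762] elev 64.45263847723848 t 14.8833
```

Just touching the floor. Now slide it forward toward the rail.

```bash
python3 -m handwheel '{"delta_pos":[[2.3,0,1.1],[2.3,0,1.1],[1.8,0,0.9],[0.9,0,0.4],[0,0,0]],"dr":[[0,0,0],[0,0,0],[0,0,0],[0,0,0],[0,0,0]],"hand":[-1,-1,-1,-1,-1]}'
python3 -c "from h import *; rep()"
python3 -m handwheel '{"delta_pos":[[0.9,0,0.4],[0.9,0,0.4],[0,0,0]],"dr":[[0,0,0],[0,0,0],[0,0,0]],"hand":[-1,-1,-1]}'
python3 -c "from h import *; rep()"
```

```text
time: 15.3
tool_pos: [0.5884, 0.0528, 0.0589]
tcp_rot: [0.017, 0.972, -0.075, 0.221]
force: [-0.6, 0.7, 0.3]
finger_gap: 0.0619
grip_force: 68.4
q [-0.0663  0.1396  2.1565 -0.0948  0.402   1.7371] tcp bin [-0.0496  0.0031  0.0589] grasp [-0.0578  0.0031  0.0761] r 0.07388224378433425 ang 38.56773610470105 Fbin [-0.6725  0.6232  0.2656] tq [ 0.0905  0.1701 -0.0108] elev 64.41906895489136 t 15.3
time: 15.55
tool_pos: [0.5901, 0.0525, 0.0589]
tcp_rot: [0.017, 0.972, -0.075, 0.221]
force: [-2.0, 0.1, 3.4]
finger_gap: 0.062
grip_force: 68.7
q [-0.0666  0.143   2.1525 -0.0943  0.4032  1.7362] tcp bin [-0.0479  0.0031  0.0589] grasp [-0.0561  0.0031  0.0761] r 0.07258527992985359 ang 39.39719876543828 Fbin [-1.9757 -0.1776  3.3674] tq [0.0484 0.328  0.0193] elev 64.44868781178783 t 15.55
```

```bash
for i in 1 2; do :; done; python3 -m handwheel '{"delta_pos":[[1.1,0,0],[0,0,0],[0,0,0]],"dr":[[0,0,0],[0,0,0],[0,0,0]],"hand":[-1,-1,-1]}'
python3 -c "from h import *; rep()"
python3 -m handwheel '{"delta_pos":[[1,0,0.4],[0,0,0],[0,0,0]],"dr":[[0,0,0],[0,0,0],[0,0,0]],"hand":[-1,-1,-1]}'
python3 -c "from h import *; rep()"
```

```text
time: 15.8
tool_pos: [0.5906, 0.0524, 0.0589]
tcp_rot: [0.017, 0.972, -0.075, 0.22]
force: [-2.1, 1.0, 2.0]
finger_gap: 0.0622
grip_force: 68.6
q [-0.0668  0.1443  2.1507 -0.0938  0.4049  1.7356] tcp bin [-0.0474  0.003   0.0589] grasp [-0.0556  0.003   0.0761] r 0.07217901153133133 ang 39.67926039797707 Fbin [-2.2152  0.619   1.971 ] tq [0.1515 0.286  0.0932] elev 64.51588460679287 t 15.8
time: 16.05
tool_pos: [0.5911, 0.0523, 0.059]
tcp_rot: [0.017, 0.973, -0.075, 0.219]
force: [-5.2, 1.1, 4.4]
finger_gap: 0.0623
grip_force: 69.1
q [-0.0668  0.1457  2.1486 -0.0936  0.407   1.735 ] tcp bin [-0.0468  0.003   0.059 ] grasp [-0.055   0.003   0.0761] r 0.07174626387223476 ang 40.00001739243313 Fbin [-5.3172  0.2602  4.438 ] tq [0.1009 0.6038 0.0554] elev 64.6018732158687 t 16.05
```

```bash
python3 -m handwheel '{"delta_pos":[[1.1,0,0.2],[0,0,0],[0,0,0]],"dr":[[0,0,0],[0,0,0],[0,0,0]],"hand":[-1,-1,-1]}'
python3 -c "from h import *; rep()"
```

```text
time: 16.3
tool_pos: [0.5914, 0.0523, 0.059]
tcp_rot: [0.017, 0.973, -0.075, 0.218]
force: [-7.7, 1.2, 7.9]
finger_gap: 0.0626
grip_force: 69.5
q [-0.0668  0.1467  2.1468 -0.0931  0.41    1.7344] tcp bin [-0.0465  0.0031  0.059 ] grasp [-0.0547  0.003   0.0762] r 0.07157281110362582 ang 40.21279019980294 Fbin [-7.8245 -0.0026  7.8886] tq [0.1293 1.0634 0.0381] elev 64.72348512137748 t 16.3
```

```bash
python3 -m handwheel '{"delta_pos":[[0.3,0,-0.6],[0,0,0],[0,0,0],[0,0,0],[0,0,0],[0,0,0],[0,0,0]],"dr":[[0,0,0],[0,0,0],[0,0,0],[0,0,0],[0,0,0],[0,0,0],[0,0,0]],"hand":[-1,0.55,0.65,0.75,0.9,1,1]}'
python3 -c "from h import *; rep()"
```

```text
time: 16.88
tool_pos: [0.5928, 0.052, 0.06]
tcp_rot: [0.017, 0.972, -0.075, 0.22]
force: [1.2, 0.8, -1.1]
finger_gap: 0.0851
grip_force: 0.0
q [-0.0673  0.1466  2.1454 -0.0929  0.4078  1.7342] tcp bin [-0.0451  0.0029  0.06  ] grasp [-0.0533  0.0029  0.0772] r 0.07116691437467168 ang 41.54474966298253 Fbin [ 1.0915  0.9902 -1.0962] tq [ 0.0275  0.2079 -0.0518] elev 64.51102912362589 t 16.8833
```

```bash
python3 -m handwheel '{"delta_pos":[[0,0,-10],[0,0,-20],[0,0,-30],[0,0,-30],[0,0,-30],[0,0,-30],[0,0,-10],[0,0,0]],"dr":[[0,0,0],[0,0,0],[0,0,0],[0,0,0],[0,0,0],[0,0,0],[0,0,0],[0,0,0]],"hand":[1,1,1,1,1,1,1,1]}'
python3 - <<'E'
from h import *
rep()
for n in ("top","scene"):
    p,d=bot.get_image(n); cv2.imwrite(f"pics/{n}4.png",p); np.save(f"pics/{n}4.npy",d); P=cloud(n,d)
    B=(P-C)@RB; m=(abs(B[...,2]-.102)<.006)&(abs(B[...,0]+.06)<.06)&(abs(B[...,1])<.05)
    q=B[m]; 
    if len(q)>20: print(n,len(q),(q.min(0)+q.max(0))/2,q.mean(0),np.ptp(q,axis=0))
G=go(bw(-.05,0,.35),tool(80,YAW,True)); e=np.radians(106); go(bw(-.28*np.cos(e),0,.03+.28*np.sin(e)),tool(106,YAW,True),G)
go(bw(0,0,.35),tool(95,YAW,True))
E
```

```text
time: 17.55
tool_pos: [0.5259, 0.0626, 0.2081]
tcp_rot: [0.017, 0.972, -0.075, 0.223]
force: [0.1, -1.5, 0.3]
finger_gap: 0.0853
grip_force: 0.0
q [-0.0526 -0.2455  2.2081 -0.0643  0.7304  1.7096] tcp bin [-0.1129  0.0032  0.2081] grasp [-0.1212  0.0031  0.2252] r 0.22972625281050182 ang 58.16828713858205 Fbin [ 0.3488 -1.4282  0.2666] tq [ 0.0363  0.1972 -0.0087] elev 64.12556663643414 t 17.55
top 280 [-0.0575  0.0029  0.1021] [-0.057   0.0025  0.1015] [0.0557 0.0584 0.0117]
scene 36 [-0.0789  0.001   0.1025] [-0.078   0.002   0.1024] [0.0145 0.0457 0.0083]
rows 15 shift [6.0, 5.2, -7.9] dr [0.014, -0.014, -0.104] mid [0.548  0.0352 0.2784]
rows 5 shift [0.0, 25.7, 10.1] dr [0.091, -0.0, -0.0] mid [0.6532 0.0396 0.3318]
rows 15 shift [8.1, 6.7, -8.1] dr [0.028, -0.028, -0.102] mid [0.5677 0.0249 0.283 ]
```

The jar stands at camera-frame (−57, +3) mm in the bin frame, level with the row jars (x −57, midpoint y ≈ +4). Back to the handle.

```bash
python3 -m handwheel '{"delta_pos":[[6,5.2,-7.9],[6,5.2,-7.9],[6,5.2,-7.9],[6,5.2,-7.9],[6,5.2,-7.9],[6,5.2,-7.9],[6,5.2,-7.9],[6,5.2,-7.9]],"dr":[[0.014,-0.014,-0.104],[0.014,-0.014,-0.104],[0.014,-0.014,-0.104],[0.014,-0.014,-0.104],[0.014,-0.014,-0.104],[0.014,-0.014,-0.104],[0.014,-0.014,-0.104],[0.014,-0.014,-0.104]],"hand":[1,1,1,1,1,1,1,1]}'
python3 -m handwheel '{"delta_pos":[[6,5.2,-7.9],[6,5.2,-7.9],[6,5.2,-7.9],[6,5.2,-7.9],[6,5.2,-7.9],[6,5.2,-7.9],[6,5.2,-7.9],[0,0,0]],"dr":[[0.014,-0.014,-0.104],[0.014,-0.014,-0.104],[0.014,-0.014,-0.104],[0.014,-0.014,-0.104],[0.014,-0.014,-0.104],[0.014,-0.014,-0.104],[0.014,-0.014,-0.104],[0,0,0]],"hand":[1,1,1,1,1,1,1,1]}'
python3 - <<'E'
from h import *
e=np.radians(106);t=tool(106,YAW,True)
G=go(bw(-.27*np.cos(e),.003,.03+.27*np.sin(e)),t,vmax=30); go(bw(.0505,.003,.2108),t,G)
E
```

```text
time: 18.32
tool_pos: [0.5508, 0.0344, 0.2809]
tcp_rot: [0.046, 0.929, 0.337, 0.142]
force: [0.2, -0.5, -0.4]
finger_gap: 0.0853
grip_force: 0.0
time: 18.98
tool_pos: [0.5896, 0.0507, 0.3491]
tcp_rot: [0.066, 0.756, 0.649, 0.057]
force: [0.5, 0.2, -0.5]
finger_gap: 0.0849
grip_force: 0.0
rows 5 shift [0.3, 24.8, 11.8] dr [0.091, 0.0, 0.001] mid [0.6536 0.0417 0.3263]
rows 3 shift [0.0, -0.4, 27.4] dr [0.0, -0.0, -0.0] mid [0.6991 0.0354 0.2502]
```

```bash
python3 -m handwheel '{"delta_pos":[[0.3,24.8,11.8],[0.3,24.8,11.8],[0.3,24.8,11.8],[0.3,24.8,11.8],[0.3,24.8,11.8],[0,0,0],[0,0,0]],"dr":[[0.091,0,0.001],[0.091,0,0.001],[0.091,0,0.001],[0.091,0,0.001],[0.091,0,0.001],[0,0,0],[0,0,0]],"hand":[1,1,1,1,1,1,1]}'
python3 - <<'E'
from h import *
rep();t=tool(106,YAW,True);go(bw(.0505,.003,.2108),t,vmax=30)
E
```

```text
time: 19.57
tool_pos: [0.7089, 0.0318, 0.2789]
tcp_rot: [-0.112, 0.754, 0.64, -0.096]
force: [-0.7, -1.0, 0.3]
finger_gap: 0.0856
grip_force: 0.0
q [-0.1036  0.5     1.2311  0.0161  1.7054  0.0588] tcp bin [0.0727 0.0009 0.2789] grasp [0.0782 0.0009 0.297 ] r 0.27825985239157125 ang 106.32996474933852 Fbin [-0.5048 -1.0787  0.2614] tq [-0.0043 -0.1568  0.024 ] elev 73.07990872379526 t 19.5667
rows 3 shift [0.7, -0.6, 23.9] dr [-0.005, -0.0, -0.002] mid [0.6979 0.0345 0.2449]
```

```bash
python3 -m handwheel '{"delta_pos":[[0.7,-0.6,24],[0.7,-0.6,24],[0.7,-0.6,23],[0,0,0],[0,0,0],[0,0,0],[0,0,0],[0,0,0],[0,0,0],[0,0,0]],"dr":[[-0.005,0,-0.002],[-0.005,0,-0.002],[0,0,0],[0,0,0],[0,0,0],[0,0,0],[0,0,0],[0,0,0],[0,0,0],[0,0,0]],"hand":[1,1,1,1,-1,-1,-1,-1,-1,-1]}'
python3 -c "from h import *; rep()"
```

```text
time: 20.4
tool_pos: [0.6898, 0.038, 0.2244]
tcp_rot: [-0.101, 0.753, 0.644, -0.085]
force: [4.2, 0.2, 1.8]
finger_gap: 0.0121
grip_force: 1.5
q [-0.0975  0.4709  1.3653  0.0165  1.57    0.0554] tcp bin [0.0529 0.0041 0.2244] grasp [0.0579 0.0041 0.2428] r 0.22049145166069659 ang 105.2227548266698 Fbin [4.087  0.8015 1.848 ] tq [-0.1011 -0.664  -0.073 ] elev 74.80940424803582 t 20.4
```

```bash
python3 -m handwheel '{"delta_pos":[[0,0,0],[0,0,0],[0,0,0]],"dr":[[0,0,0],[0,0,0],[0,0,0]],"hand":[-1,-1,-1]}'
python3 - <<'E'
from h import *
rep(); p,d=bot.get_image("top"); cv2.imwrite("pics/d.png",cv2.resize(p[90:250,160:330],(638,600)))
E
```

```text
time: 20.65
tool_pos: [0.69, 0.038, 0.2246]
tcp_rot: [-0.101, 0.753, 0.645, -0.085]
force: [2.9, -0.7, 3.2]
finger_gap: 0.0092
grip_force: 58.7
q [-0.0975  0.4709  1.3649  0.0164  1.5701  0.0553] tcp bin [0.0531 0.0041 0.2246] grasp [0.058  0.0041 0.243 ] r 0.22073640830599742 ang 105.24371551004036 Fbin [ 2.9253 -0.2557  3.1933] tq [-0.0576 -0.4749  0.0249] elev 74.82856408456904 t 20.65
```

View pics/d.png

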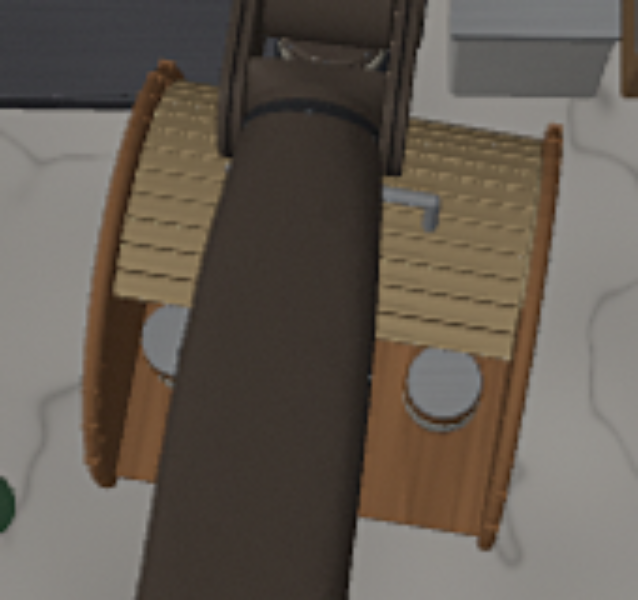

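The bar is held, but only by the very fingertips (the TCP is about 14 mm shy). Re-grip deeper.

```bash
python3 -m handwheel '{"delta_pos":[[0,0,0],[0,0,0],[0,0,0],[0,0,7],[0,0,7],[0,0,0],[0,0,0],[0,0,0],[0,0,0],[0,0,0],[0,0,0],[0,0,0]],"dr":[[0,0,0],[0,0,0],[0,0,0],[0,0,0],[0,0,0],[0,0,0],[0,0,0],[0,0,0],[0,0,0],[0,0,0],[0,0,0],[0,0,0]],"hand":[0.3,0.3,0.3,0.3,0.3,-1,-1,-1,-1,-1,-1,-1]}'
python3 -c "from h import *; rep()"
```

```text
time: 21.7
tool_pos: [0.6856, 0.0388, 0.21]
tcp_rot: [-0.102, 0.753, 0.644, -0.086]
force: [1.1, 0.6, -0.9]
finger_gap: 0.0101
grip_force: 58.4
q [-0.0971  0.4731  1.3891  0.0167  1.5463  0.0552] tcp bin [0.0486 0.0042 0.21  ] grasp [0.0536 0.0042 0.2284] r 0.20547932934919313 ang 105.12246251174979 Fbin [ 0.9648  0.7159 -0.9387] tq [-0.0108 -0.3     0.0143] elev 74.68317545203439 t 21.7
```

```bash
cat >> h.py <<'E'
def arc(f0,f1,e0,e1,n,r=.2055):
    T=None
    for k in range(n+1):
        f=np.radians(f0+(f1-f0)*k/n); G=np.eye(4); G[:3,:3]=tool(e0+(e1-e0)*k/n,YAW,True)
        G[:3,3]=bw(-r*np.cos(f),.0042,.03+r*np.sin(f))+.019*G[:3,2]
        if T is not None:
            D=np.linalg.inv(T)@G; print((D[:3,3]*1000).round(1).tolist(),R.from_matrix(D[:3,:3]).as_rotvec().round(3).tolist())
        T=G
E
python3 -c "
from h import *
arc(105.1,44,105.3,55,14)"
```

```text
[0.0, -14.4, 0.6] [-0.063, -0.0, -0.0]
[-0.0, -14.4, 0.8] [-0.063, 0.0, -0.0]
[0.0, -14.4, 1.0] [-0.063, -0.0, 0.0]
[0.0, -14.4, 1.2] [-0.063, -0.0, -0.0]
[0.0, -14.4, 1.5] [-0.063, 0.0, -0.0]
[0.0, -14.4, 1.7] [-0.063, 0.0, -0.0]
[0.0, -14.3, 1.9] [-0.063, -0.0, -0.0]
[0.0, -14.3, 2.1] [-0.063, 0.0, -0.0]
[0.0, -14.3, 2.3] [-0.063, -0.0, -0.0]
[0.0, -14.3, 2.5] [-0.063, 0.0, -0.0]
[0.0, -14.2, 2.7] [-0.063, -0.0, -0.0]
[0.0, -14.2, 2.9] [-0.063, 0.0, -0.0]
[0.0, -14.1, 3.1] [-0.063, 0.0, 0.0]
[0.0, -14.1, 3.3] [-0.063, 0.0, -0.0]
```

```bash
python3 -m handwheel '{"delta_pos":[[0,-14.4,0.6],[0,-14.4,0.8],[0,-14.4,1],[0,-14.4,1.2],[0,-14.4,1.5],[0,-14.4,1.7],[0,-14.3,1.9]],"dr":[[-0.063,0,0],[-0.063,0,0],[-0.063,0,0],[-0.063,0,0],[-0.063,0,0],[-0.063,0,0],[-0.063,0,0]],"hand":[-1,-1,-1,-1,-1,-1,-1]}'
python3 -c "from h import *; rep()"
```

```text
time: 22.28
tool_pos: [0.5882, 0.0538, 0.2104]
tcp_rot: [0.069, 0.757, 0.647, 0.06]
force: [7.1, -0.7, -5.0]
finger_gap: 0.0098
grip_force: 59.9
q [-0.0748  0.0257  1.9178 -0.0157  1.0147  0.0875] tcp bin [-0.0499  0.004   0.2104] grasp [-0.0534  0.004   0.229 ] r 0.20608483692229398 ang 74.98567527629768 Fbin [ 7.1101  0.38   -4.9943] tq [-0.2266 -1.2212  0.0722] elev 79.46335453803755 t 22.2833
```

```bash
python3 -m handwheel '{"delta_pos":[[0,-14.3,2.1],[0,-14.3,2.3],[0,-14.3,2.5],[0,-14.2,2.7],[0,-14.2,2.9],[0,0,0]],"dr":[[-0.063,0,0],[-0.063,0,0],[-0.063,0,0],[-0.063,0,0],[-0.063,0,0],[0,0,0]],"hand":[-1,-1,-1,-1,-1,-1]}'
python3 -c "
from h import *
rep(); f=52.5
T=pose(); g=RB.T@(T[:3,3]-.019*T[:3,2]-C); arc(np.degrees(np.arctan2(g[2]-.03,-g[0])),44,np.degrees(np.arcsin(-T[2,2])),57,3)"
```

```text
time: 22.78
tool_pos: [0.5188, 0.0646, 0.1741]
tcp_rot: [0.182, 0.737, 0.632, 0.156]
force: [-7.2, 0.0, 2.3]
finger_gap: 0.0101
grip_force: 61.4
q [-0.0457 -0.2313  2.2702 -0.0871  0.6233  0.1664] tcp bin [-0.1202  0.004   0.1741] grasp [-0.129   0.004   0.1909] r 0.20623941459836825 ang 51.27555526763677 Fbin [-7.1674 -1.0703  2.325 ] tq [-0.093   1.0898 -0.0171] elev 62.28862443674578 t 22.7833
[0.0, -7.9, 1.8] [-0.031, 0.0, -0.0]
[0.0, -7.9, 1.9] [-0.031, 0.0, -0.0]
[0.0, -7.9, 2.0] [-0.031, -0.0, -0.0]
```

```bash
python3 -m handwheel '{"delta_pos":[[0,-7.9,1.8],[0,-7.9,1.9],[0,-7.9,2],[0,0,0],[0,0,0]],"dr":[[-0.031,0,0],[-0.031,0,0],[-0.031,0,0],[0,0,0],[0,0,0]],"hand":[-1,-1,-1,-1,-1]}'
python3 -c "from h import *; rep()"
python3 -m handwheel '{"delta_pos":[[0,-4,1.1],[0,0,0],[0,0,0]],"dr":[[0,0,0],[0,0,0],[0,0,0]],"hand":[-1,-1,-1]}'
python3 -c "from h import *; rep()"
```

```text
time: 23.2
tool_pos: [0.5036, 0.067, 0.1598]
tcp_rot: [0.216, 0.728, 0.624, 0.184]
force: [-18.7, -0.1, 12.4]
finger_gap: 0.0096
grip_force: 64.0
q [-0.0348 -0.2833  2.3626 -0.1395  0.494   0.223 ] tcp bin [-0.1356  0.004   0.1598] grasp [-0.1459  0.004   0.1757] r 0.20622319567541156 ang 44.96310271837602 Fbin [-18.4493  -2.9671  12.3969] tq [-0.1684  1.4579 -0.1683] elev 57.01467635254819 t 23.2
time: 23.45
tool_pos: [0.5027, 0.0671, 0.1588]
tcp_rot: [0.218, 0.728, 0.623, 0.186]
force: [-19.2, -0.8, 15.0]
finger_gap: 0.0104
grip_force: 64.3
q [-0.0343 -0.2856  2.3675 -0.1427  0.4871  0.2264] tcp bin [-0.1365  0.004   0.1588] grasp [-0.1469  0.004   0.1747] r 0.2062019845403469 ang 44.577337101637895 Fbin [-18.8403  -3.789   14.9661] tq [-0.5226  1.0942 -0.2111] elev 56.75810929076217 t 23.45
```

```bash
python3 -m handwheel '{"delta_pos":[[0,-3,-1.5],[0,-2.5,-0.5],[0,0,0],[0,0,0]],"dr":[[0,0,0],[0,0,0],[0,0,0],[0,0,0]],"hand":[-1,-1,-1,-1]}'
python3 -c "from h import *; rep()"
python3 -m handwheel '{"delta_pos":[[0,-4,0.6],[0,0,0],[0,0,0]],"dr":[[0,0,0],[0,0,0],[0,0,0]],"hand":[-1,-1,-1]}'
python3 -c "from h import *; rep()"
```

```text
time: 23.78
tool_pos: [0.5006, 0.0675, 0.1572]
tcp_rot: [0.221, 0.727, 0.622, 0.19]
force: [22.1, -4.2, -14.0]
finger_gap: 0.0099
grip_force: 59.8
q [-0.0343 -0.2927  2.3793 -0.1446  0.4713  0.2297] tcp bin [-0.1385  0.004   0.1572] grasp [-0.1491  0.004   0.173 ] r 0.20659674351025104 ang 43.79546673392851 Fbin [ 22.509   -0.6932 -14.04  ] tq [-0.3266 -1.6286  0.0773] elev 56.125705924290166 t 23.7833
time: 24.03
tool_pos: [0.5007, 0.0675, 0.1573]
tcp_rot: [0.224, 0.726, 0.621, 0.193]
force: [32.1, -5.6, -16.4]
finger_gap: 0.0103
grip_force: 59.0
q [-0.0342 -0.2958  2.3839 -0.1481  0.4611  0.233 ] tcp bin [-0.1385  0.004   0.1573] grasp [-0.1492  0.004   0.1729] r 0.20665035636334247 ang 43.767504745232294 Fbin [ 32.5839  -0.6027 -16.3713] tq [-0.621  -2.5145  0.0531] elev 55.626187945360094 t 24.0333
```

```bash
python3 -m handwheel '{"delta_pos":[[0,0.6,2.5],[0,0,0],[0,0,0],[0,0,0],[0,0,0],[0,0,0],[0,0,-15],[0,0,-25],[0,0,-25],[0,0,-10],[0,0,0]],"dr":[[0,0,0],[0,0,0],[0,0,0],[0,0,0],[0,0,0],[0,0,0],[0,0,0],[0,0,0],[0,0,0],[0,0,0],[0,0,0]],"hand":[-1,-1,0,1,1,1,1,1,1,1,1]}'
python3 - <<'E'
from h import *
rep(); T=pose(); go(T[:3,3]+[0.02,.0,.12],T[:3,:3])
E
```

```text
time: 24.95
tool_pos: [0.4559, 0.0751, 0.216]
tcp_rot: [0.219, 0.727, 0.623, 0.188]
force: [-0.3, 0.2, 0.1]
finger_gap: 0.0855
grip_force: 0.0
q [-0.0157 -0.514   2.4097 -0.1208  0.6682  0.2118] tcp bin [-0.1839  0.0047  0.216 ] grasp [-0.1944  0.0046  0.2318] r 0.28023776319409804 ang 46.06944744038784 Fbin [-0.2931  0.1205  0.1359] tq [-0.0047  0.2653 -0.0225] elev 56.45560176655353 t 24.95
rows 3 shift [1.1, 27.6, -29.7] dr [0.0, 0.0, -0.0] mid [0.4659 0.0751 0.276 ]
```

```bash
python3 -m handwheel '{"delta_pos":[[0,0,-20],[0,20,-30],[0,20,-30],[0,10,-20],[0,0,0]],"dr":[[0,0,0],[0,0,0],[0,0,0],[0,0,0],[0,0,0]],"hand":[1,1,1,1,1]}'
python3 - <<'E'
from h import *
a,d=bot.get_image("top"); b,e=bot.get_image("scene")
cv2.imwrite("pics/e.png",np.hstack([cv2.resize(a,(400,300)),cv2.resize(b[130:310,160:400],(400,300))]))
for n,p,dd,hb in (("top",a,d,(195,180,285,225)),("scene",b,e,(275,165,340,210))):
    P=(cloud(n,dd)-C)@RB; u0,v0,u1,v1=hb; q=P[v0:v1,u0:u1].reshape(-1,3)
    r=np.hypot(q[:,0],q[:,2]-.03); k=(r>.195)&(r<.218)&(abs(q[:,1])>.035)&(abs(q[:,1])<.07); t=np.degrees(np.arctan2(q[k,2]-.03,-q[k,0])); print(n,k.sum(),np.percentile(t,[10,50,90]))
E
```

```text
time: 25.37
tool_pos: [0.4447, 0.0766, 0.3308]
tcp_rot: [0.22, 0.727, 0.622, 0.19]
force: [0.7, 0.4, 0.3]
finger_gap: 0.0853
grip_force: 0.0
top 91 [43.5907 44.9882 45.7357]
scene 137 [-9.2616 44.3254 45.8705]
```

View pics/e.png

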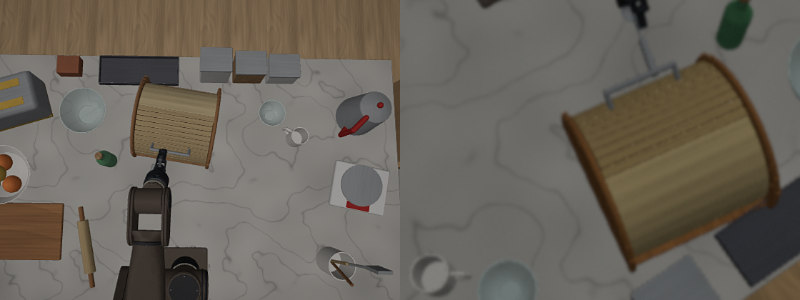

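The cover is shut: the handle reads 44°, matching the hard stop felt before release. In the left half the handle is at (170,150), and the bowls, oil bottle and mug are unmoved. The arm is clear.

```bash
python3 -c "
from station import bot
print(bot.sign_off())"
```

```text
the job is handed in; nothing more can be done
None
```

I rolled the cover fully open, stood the amber jar against the rail within about 2 mm of midway between the other two jars, and rolled the cover fully shut. The job was handed in at about 25.5 s, and the hand-in gave no verdict.

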